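Put the bench scraper away and thread its keeper rod

TASK

Put the bench scraper away safely: lift it out of the open wooden stand, lower it in hand (do not drop it) blade first until it is fully home in the slot of the storage block that carries two brass bushings, and let go of it. Then take the keeper rod by its wooden handle and thread it, from the block's right-hand end as the robot sees it (the flared side), through the near bushing and then the far one so that it passes over the scraper and its tip stands clearly out beyond the far bushing. Finish while still gripping the rod there, so that a colleague can fit the end cap, and leave everything else on the bench where it is.

Things in the scene. Friction and masses are not known exactly. Their poses are not given: they have to be found in the camera images.
- scraper_grip (a point): Bench scraper: a steel blade 80 mm long, 5 mm thick, standing on edge, under a dark wooden handle bar 90 mm long and 22 x 22 mm in section; 82 mm tall in all, about 0.2 kg. This point is the centre of the handle, 71 mm above the blade's lower edge. Own y runs along handle and blade, x across the blade (the way to grip it), z up. It starts upright in the stand, its handle centre 81 mm above the bench.
- scraper_edge (a point): middle of the scraper blade's lower edge; same axes as scraper_grip
- stand: Open pale wooden stand 60 x 110 x 35 mm (x, y, z), fixed, without bushings: the scraper starts in its slot, which runs along own y, 25 mm deep, 8 mm wide, 86 mm long; lift straight up. It and the spool may change places. Origin: centre of the underside.
- slot_floor (a point): Storage block (fixed, mid-brown wood, 80 x 210 x 45 mm): centre of the floor of its slot, 10 mm above the bench. The slot runs along own y, 86 mm long, 8 mm wide, 35 mm deep, chamfered 3 mm at the mouth; z up. Fully home, the scraper's lower edge rests on this floor and the handle centre is 71 mm above it. Two wooden uprights (34 mm wide, 14 mm thick) carry the bushings at the block's two ends, up to 124 mm above the bench; between the bushings are 116 mm clear along y.
- slot_mouth (a point): centre of that slot at the block's top face, 45 mm above the bench
- bush_near (a point): Near (right-hand, own -y) brass bushing: point on its axis in the plane of its flared entry, 104 mm above the bench. The bore runs along own +y: entry 32 mm wide narrowing within 10 mm to a 17 mm bore, 24 mm long in all, open at both ends, 25 mm outside (40 mm at the flare). Rod clearance over the seated scraper's handle is 6 mm.
- bush_far (a point): Far (left-hand) brass bushing, alike and on the same axis, 140 mm further along own +y: point on its axis in the plane of its flared entry; it ends 24 mm further along +y. Same axes as bush_near.
- rod_grip (a point): Keeper rod: aluminium, 12 mm thick, tapered to 6 mm in its last 6 mm, with a dark wooden handle 60 mm long and 22 x 22 mm in section; about 80 g. This point is the centre of the handle; own +y runs along the rod to its tip, 240 mm away; x across (the way to grip it), z up. It starts level in its rest, axis 55 mm above the bench, handle towards the robot's right.
- rod_root (a point): point on the rod's axis where rod and handle meet, 30 mm from the handle's centre
- rod_tip (a point): the rod's tip, on its axis, 240 mm from the handle's centre
- rest: Pale wooden rest of the rod, fixed: base 60 x 200 x 12 mm and two forks 40 mm wide, 61 mm high, open at the top (lift the rod straight up); the handle overhangs the -y fork, which stands 45 mm from the handle's centre. Origin on its underside; own +y towards the rod's tip.
- weight: bystander: grey iron paper weight, 110 x 50 x 45 mm, U-shaped from the side; origin at the centre of its underside
- spray: bystander: white spray bottle 72 mm wide, 205 mm tall; origin at the centre of its underside
- jar: bystander: glue jar 64 mm wide, 75 mm tall; origin at the centre of its underside
- brush: bystander: flat glue brush lying down, 165 mm long, 30 mm wide, 12 mm thick; origin on its underside where handle (to its -y) and ferrule meet
- spool: bystander: thread spool standing on end, 64 mm wide, 62 mm tall; origin at the centre of its underside
- folder: bystander: boxwood folding stick lying flat, 150 x 22 x 5 mm; origin at the centre of its underside
There are look-alikes about, which are no part of the job. Of the things like the part that bears scraper_grip, leave any that is green; of the rest the larger one is meant.

How it is judged:
By the outcome, as a careful person would: the job done as asked, in the order asked, and still so for the second after the job is handed in, while the arm keeps its last pose, push and grip.
It also fails if it takes over 69 s, if anything falls off the work surface, if the arm or the gripper's body presses on something with over 40 N, if the wrist force passes 120 N, or if a joint passes its speed limit or range.

ROBOT

A 7-joint arm with a two-finger parallel gripper is mounted at the origin on the work surface. World frame = base frame: x ahead of the robot, y to its left, z up, the work surface at z = 0. Lengths are in m, angles in rad, forces in N, time in s.
With the tool pointing down it reaches from about 0.4 to 0.85 m from the base axis. Payload 4.5 kg.
Tool frame: the origin (TCP) lies on the centre line of the jaws, within the pads' length; the fingertips stand 8 mm ahead of it and the grasp point (between the pads) lies 11 mm behind it; z points along the fingers, y is the line along which they close (so a half turn about z gives the same grasp; the last joint's range is limited). The gripper opens to 88 mm and grips with 3 to 60 N. Pads are 18 mm wide; open, the fingers measure 123 mm over their backs; the gripper's body (75 mm by 187 mm) begins 45 mm behind the grasp point.
Start: joints at [1.14, 0.689, -0.195, 1.565, 0.157, 0.902, -0.215], TCP at [0.28, -0.559, 0.227] pointing down, gripper open.
Joint ranges: [-3.01, 3.01], [-0.46, 2.08], [-1.47, 1.51], [0.13, 2.56], [-1, 4.14], [0.04, 2.09], [-2.66, 2.66]. Speed limits (rad/s): [2.57, 2.57, 3.14, 3.14, 3.14, 3.14, 3.14].

INTERFACE

Orientations are given as [roll, pitch, yaw] about the fixed x, y, z axes, in that order (R = Rz(yaw) Ry(pitch) Rx(roll)).
In Python, from cell import status, vision, close_job gives the robot as it stands.
- The arm moves only by the shell command python3 -m handwheel 'ROWS'. ROWS is JSON, a list that holds one entry, the list of rows, each a list of 7 numbers: the turn, a rotation vector about the tool's x, y, z in units of 6 degrees (1.0 is 6 degrees), then the shift along the tool's x, y, z in units of 40 mm (1.0 is 40 mm), then the finger opening in mm, from 0 to 88.1. A call has 1 to 20 rows; each row shifts and turns the commanded pose from where the row before left it, along the tool's axes as they then stand; what a row does not reach is not made up. A row lasts 1/10 s, in which the tool goes at most 50 mm and 8.59 degrees, less where a joint would pass 70% of its speed; a pose out of reach is approached as far as the arm can. A call is refused whole if a number of a shift passes 1 or a number of a turn 1, either way. A call with a gripper value outside its range is refused whole. The fingers move at their own pace and stop on an object; the grip force is fixed at half the most. Time passes only in rows, so rows that do not move let the fingers close. It gives the time, the measured TCP pose, the force, the opening and the grip force at its end, in the units of the state.
- status.get_state(): the state, without advancing time (a new reading comes with each control period).
- vision.grab_frame(name): name is "scene" or "top"; returns the picture (420x560x3 uint8, red, green, blue); there is no depth.
- vision.camera_model(name): a dict with "mtx" (3x3 intrinsics, pixels), "k1" (the pictures are not rectified: a ray, as slopes to the right and down, at radius r is drawn at 1 + k1 r^2 times it, then the intrinsics apply), "rvec" (rotation vector, rad) and "tvec" (3), from world to camera coordinates, as OpenCV has them. Camera axes: x right, y down, z forward; pixel columns grow to the right and rows downward; lengths in m; the calibration is good to about 2 mm. A picture is of the moment at which its call begins. camera_model takes no time and is no camera call.
- close_job(): hands the job in; it is judged then, once.
The state is a dict: "clock": time; "joints": joint angles; "qvel": joint speeds; "joint_torque": joint torques, N m; "eef_pos": TCP position; "ee_rot": TCP orientation; "force": force on the tool from outside, world axes, zero at the start; "torque": the same for the moment, N m; "finger_gap": finger opening in m; "grip_force": force on a finger pad.
Only numpy, scipy, OpenCV 4.12 (cv2) and the standard library are available. Lean on these libraries where they do the work, as an engineer would, in place of code of your own. Each camera call takes 0.05 s, during which the arm holds its last target. There are 200 camera calls.

## Working session

There is one attempt and no reset: what is moved stays moved. The work goes in short steps, Python scripts to look and compute and a shell command to move; the robot and the scene stay as the last step left them, time stands still between calls to the robot, and variables do not carry over. Pictures are saved under pics/ and viewed, at most 13 in all, crops included, and the job is handed in when it is done.

```bash
mkdir -p pics; ls; python3 - <<'E'
from cell import status, vision
import cv2
for n in("scene","top"):
    f=vision.grab_frame(n); cv2.imwrite(f"pics/{n}0.png",cv2.resize(f[:,:,::-1],(800,600),interpolation=cv2.INTER_CUBIC)); cv2.imwrite(f"{n}0raw.png",f[:,:,::-1])
    print(n,vision.camera_model(n))
print(status.get_state())
E
```

```text
pics
scene {'mtx': array([[426.39025797,   0.        , 285.43960619],
       [  0.        , 426.39025797, 211.27322859],
       [  0.        ,   0.        ,   1.        ]]), 'k1': -0.13487967801933612, 'rvec': array([ 1.38506415,  2.21041561, -0.84833351]), 'tvec': array([ 0.23882769, -0.30534261,  1.55087091])}
top {'mtx': array([[512.35265452,   0.        , 277.89683582],
       [  0.        , 512.35265452, 209.77184856],
       [  0.        ,   0.        ,   1.        ]]), 'k1': -0.04681155598335921, 'rvec': array([ 2.15064035, -2.16921959,  0.14990532]), 'tvec': array([-0.01461219,  0.56036512,  1.76697033])}
{'clock': 0.1, 'joints': array([ 1.13980488,  0.6899137 , -0.19453716,  1.56619943,  0.15731258,
        0.90251532, -0.21509513]), 'qvel': array([ 0.00037028, -0.00035332, -0.00067521, -0.00369631,  0.00136915,
       -0.00045476, -0.00034669]), 'joint_torque': array([-3.36852143e-03, -5.28499854e+01, -1.27104621e+00, -1.53836650e+01,
       -5.24899224e-02,  2.00724753e-03,  2.96563508e-05]), 'eef_pos': array([ 0.27985576, -0.55820135,  0.22579303]), 'ee_rot': array([-3.13995435e+00,  1.17939910e-04,  4.64888720e-01]), 'force': array([ 0.09900251,  0.64016908, -0.08354062]), 'torque': array([-0.0277477 , -0.00343796, -0.02115714]), 'grip_force': 0.0, 'finger_gap': 0.08845456660186558}
```

View pics/scene0.png

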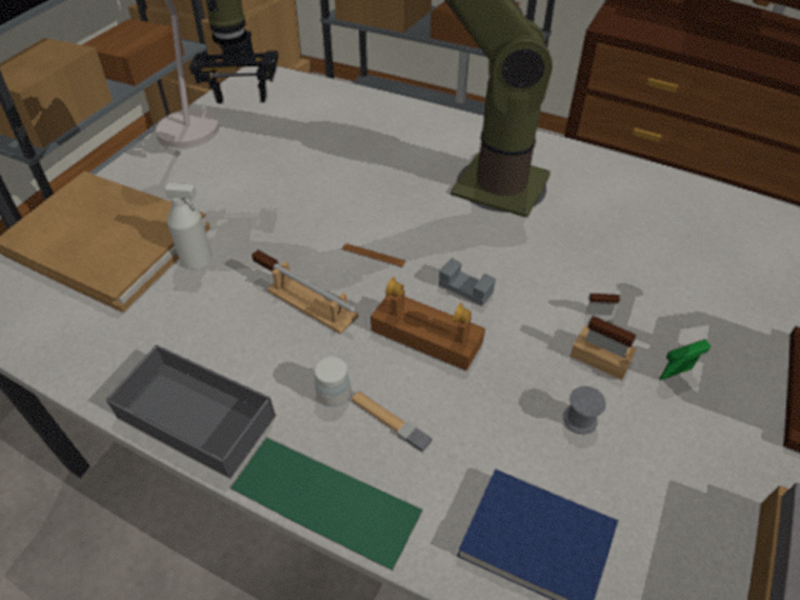

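View pics/top0.png

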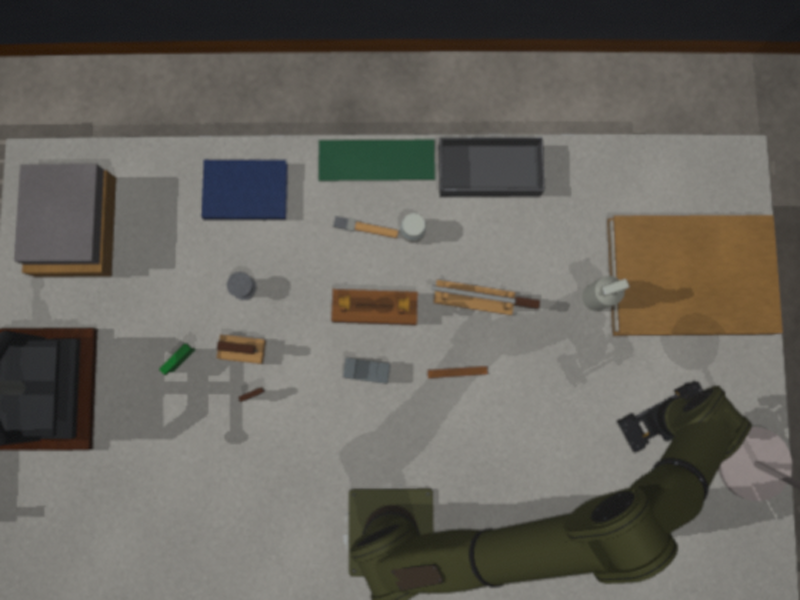

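```bash
cat > h.py <<'E'
import cv2,numpy as np
from scipy.optimize import least_squares
from scipy.spatial.transform import Rotation as R
from cell import status,vision
C={n:vision.camera_model(n) for n in("scene","top")}
def proj(n,P):
    c=C[n]; p=R.from_rotvec(c["rvec"]).apply(np.atleast_2d(P))+c["tvec"]; s=p[:,:2]/p[:,2:]
    s=s*(1+c["k1"]*(s**2).sum(1,keepdims=True)); return s@c["mtx"][:2,:2].T+c["mtx"][:2,2]
def at_z(n,uv,z):
    f=lambda x: (proj(n,[x[0],x[1],z])[0]-uv)
    return least_squares(f,[0.5,0]).x
def crop(img,x0,y0,w,h,s):
    o=cv2.resize(img[y0:y0+h,x0:x0+w],None,fx=s,fy=s,interpolation=cv2.INTER_CUBIC)
    for x in range((x0+9)//10*10,x0+w,10):
        cv2.line(o,((x-x0)*s+s//2,0),((x-x0)*s+s//2,6),(0,255,255),1)
        if x%20==0: cv2.putText(o,str(x),((x-x0)*s-8,18),0,.4,(0,255,255),1)
    for y in range((y0+9)//10*10,y0+h,10):
        cv2.line(o,(0,(y-y0)*s+s//2),(6,(y-y0)*s+s//2),(0,255,255),1)
        cv2.putText(o,str(y),(8,(y-y0)*s+8),0,.4,(0,255,255),1)
    return o
E
python3 - <<'E'
from h import *
t=cv2.imread("top0raw.png");s=cv2.imread("scene0raw.png")
cv2.imwrite("pics/c1.png",np.vstack([crop(t,225,190,160,40,5),np.hstack([crop(t,105,225,80,60,5),crop(s,395,195,80,60,5)])]))
cv2.imwrite("pics/c2.png",crop(s,170,165,180,95,4))
E
```

```text
(no output)
```

View pics/c1.png

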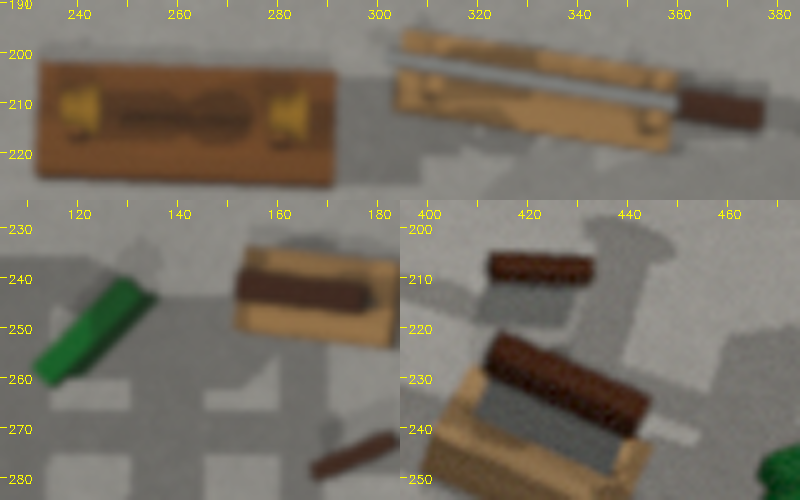

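View pics/c2.png

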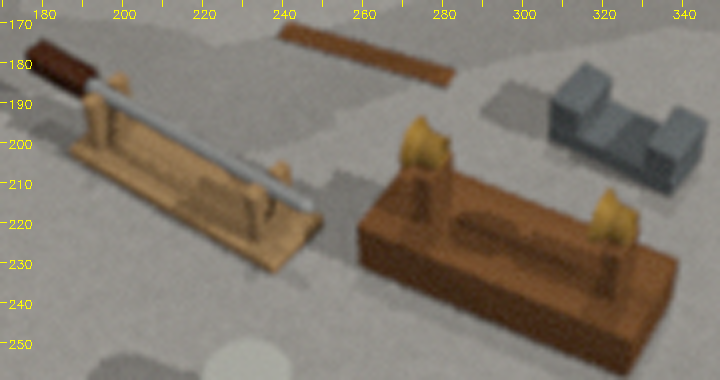

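```bash
cat > m.py <<'E'
from h import *
def T(l,x0,y0,s,ox=0,oy=0): a=np.array(l,float); return (a-[ox,oy]+.5)/s-.5+[x0,y0]
def fit(name,obs,x0):
    # obs: list of (cam, local pts, uv)
    def pts(p,L): 
        c,s=np.cos(p[2]),np.sin(p[2]); L=np.atleast_2d(L).astype(float)
        return np.c_[p[0]+c*L[:,0]-s*L[:,1],p[1]+s*L[:,0]+c*L[:,1],L[:,2]]
    f=lambda p:np.concatenate([(proj(n,pts(p,L))-uv).ravel() for n,L,uv in obs])
    for sel in ([0],[1],[0,1]):
        o=[obs[i] for i in sel]
        r=least_squares(lambda p:np.concatenate([(proj(n,pts(p,L))-uv).ravel() for n,L,uv in o]),x0,loss="soft_l1")
        print(name,sel,r.x.round(4),"yawdeg",np.degrees(r.x[2]).round(2),"res",r.fun.round(1))
    return r.x,pts
a,b=.04,.105
B,pts=fit("block",[("top",[[a,b,.045],[a,-b,.045],[-a,-b,.045],[-a,b,.045]],T([(38,62),(335,72),(334,187),(37,177)],225,190,5)),
 ("scene",[[-a,b,.045],[a,b,.045],[a,-b,.045],[a,b,0],[a,-b,0]],T([(678,260),(633,337),(360,225),(628,375),(360,258)],170,165,4))],[.5,.05,0])
print("bush near,far",pts(B,[[0,-.082,.104],[0,.058,.104]]), proj("top",pts(B,[[0,-.082,.104],[0,.058,.104]])))
a,b=.011,.045
S,_=fit("scraper",[("top",[[a,b,.092],[a,-b,.092],[-a,-b,.092],[-a,b,.092]],T([(238,268),(372,285),(372,313),(236,300)],105,225,5,0,200)),
 ("scene",[[-a,-b,.092],[-a,b,.092],[a,b,.07],[a,-b,.07]],T([(503,332),(652,398),(632,437),(485,372)],395,195,5,400,200))],[.4,.3,0])
K,_=fit("rod",[("top",[[0,.24,.055],[0,.03,.055],[0,-.03,.06]],T([(392,57),(679,102),(765,114)],225,190,5)),
 ("scene",[[0,.24,.055],[0,.03,.055],[0,0,.055]],T([(311,207),(95,83),(62,67)],170,165,4))],[.5,-.3,0])
E
python3 m.py
```

```text
block [0] [ 0.543   0.0372 -0.0387] yawdeg -2.21 res [ 0.   0.2  0.5  0.1  0.1 -0.2 -0.7 -0.1]
block [1] [ 0.5426  0.0368 -0.0525] yawdeg -3.01 res [ 0.9 -1.  -0.1  0.1 -0.5 -1.2 -0.3  0.7  0.1  1. ]
block [0, 1] [ 0.543   0.0368 -0.0446] yawdeg -2.55 res [ 0.2  0.   0.7  0.2  0.1 -0.1 -0.7 -0.3  0.9 -1.1  0.2  0.  -0.6 -0.9
 -0.1  0.6 -0.   1.3]
bush near,far [[ 0.53936012 -0.04510803  0.104     ]
 [ 0.54559892  0.09475289  0.104     ]] [[285.73993936 213.25789574]
 [244.37655938 211.75603934]]
scraper [0] [ 0.4431  0.3625 -0.112 ] yawdeg -6.42 res [ 0.5  0.1  0.1 -0.6 -0.8  0.3  0.1  0.1]
scraper [1] [ 0.4443  0.3668 -0.1542] yawdeg -8.83 res [-0.1 -2.1  1.4 -0.5  0.1  2.3 -1.5  0.4]
scraper [0, 1] [ 0.4433  0.3647 -0.1223] yawdeg -7.01 res [-0.1 -0.1 -0.6 -0.5 -1.5  0.4 -0.6 -0.  -1.1 -2.3  0.7 -1.5 -0.3  1.4
 -2.3  0.2]
rod [0] [ 0.5497 -0.3384 -0.1621] yawdeg -9.29 res [-1.6 -0.1  0.4  0.   0.5  0.1]
rod [1] [ 0.5471 -0.3365 -0.1736] yawdeg -9.95 res [ 0.2  0.1 -0.7 -0.   0.4 -0.1]
rod [0, 1] [ 0.5484 -0.3372 -0.1669] yawdeg -9.56 res [-1.9 -0.1  0.1  0.4  0.2  0.5  0.1  0.  -1.1  0.1 -0.1  0.1]
```

Candidates for the scraper (800 px top view): the brown one in the pale stand (241,348), the small brown one (251,394), and the green one (176,358). Green is excluded, and of the two brown ones the larger is the one in the stand. The crop confirms it: a 90 mm brown handle in a pale stand. The block with brass bushings is at top (374,307), and the rod with its handle to the right at (528,302).

```bash
cat >> h.py <<'E'
def go(x,y,z,yawdeg,s=None):
    "units to the target: turn in current tool axes; shift in the axes AFTER the turn"
    s=s or status.get_state(); Rc=R.from_euler("xyz",s["ee_rot"]); Rt=R.from_euler("xyz",[np.pi,0,np.radians(yawdeg)])
    print("t",round(s["clock"],2),"pos",s["eef_pos"].round(4),"rpy",np.degrees(s["ee_rot"]).round(2),"gap",round(s["finger_gap"],4),"F",s["force"].round(1))
    print("turn",(np.degrees((Rc.inv()*Rt).as_rotvec())/6).round(2),"shift",(Rt.inv().apply(np.array([x,y,z])-s["eef_pos"])/.04).round(2))
E
python3 -m handwheel '[[[0,0,-0.948,0,0,-0.11,88],[0,0,-0.948,0,0,-0.11,88],[0,0,-0.948,0,0,-0.11,88],[0,0,-0.948,0,0,-0.11,88],[0,0,-0.948,0,0,-0.11,88],[0,0,-0.948,0,0,-0.11,88],[0,0,-0.948,0,0,-0.11,88],[0,0,-0.948,0,0,-0.11,88],[0,0,-0.948,0,0,-0.11,88],[0,0,-0.948,0,0,-0.11,88],[0,0,0,0.82,0.36,0,88],[0,0,0,0.82,0.36,0,88],[0,0,0,0.82,0.36,0,88],[0,0,0,0.82,0.36,0,88],[0,0,0,0.82,0.36,0,88],[0,0,0,0.82,0.36,0,88],[0,0,0,0.82,0.36,0,88],[0,0,0,0.82,0.36,0,88],[0,0,0,0.82,0.36,0,88],[0,0,0,0.82,0.36,0,88]]]'
python3 -m handwheel '[[[0,0,0,0.95,-0.134,0,88],[0,0,0,0.95,-0.134,0,88],[0,0,0,0.95,-0.134,0,88],[0,0,0,0.95,-0.134,0,88],[0,0,0,0.95,-0.134,0,88],[0,0,0,0.95,-0.134,0,88],[0,0,0,0.95,-0.134,0,88],[0,0,0,0.95,-0.134,0,88],[0,0,0,0.95,-0.134,0,88],[0,0,0,0.95,-0.134,0,88],[0,0,0,0.95,-0.134,0,88],[0,0,0,0.95,-0.134,0,88],[0,0,0,0.95,-0.134,0,88],[0,0,0,0.95,-0.134,0,88],[0,0,0,0.95,-0.134,0,88],[0,0,0,0.95,-0.134,0,88],[0,0,0,0,0,0,88],[0,0,0,0,0,0,88]]]'
python3 -c "
from h import *
go(.4435,.363,.070,83.5)"
```

```text
clock: 2.1
eef_pos: [0.4606, -0.2478, 0.2703]
ee_rot: [-3.141, -0.0, 1.457]
force: [0.1, -1.4, 0.2]
finger_gap: 0.0879
grip_force: 0.0
clock: 3.9
eef_pos: [0.4432, 0.3649, 0.2699]
ee_rot: [-3.141, 0.001, 1.459]
force: [1.0, -0.3, -0.2]
finger_gap: 0.0881
grip_force: 0.0
t 3.9 pos [0.4432 0.3649 0.2699] rpy [-1.7996e+02  7.0000e-02  8.3610e+01] gap 0.0881 F [ 1.  -0.3 -0.2]
turn [-0.01  0.01  0.02] shift [-0.05  0.01  5.  ]
```

```bash
python3 -m handwheel '[[[0,0,0,0,0,0.7,88],[0,0,0,0,0,0.7,88],[0,0,0,0,0,0.7,88],[0,0,0,0,0,0.7,88],[0,0,0,0,0,0.7,88],[0,0,0,-0.05,0,0.5,88],[0,0,0,0,0,0.5,88],[0,0,0,0,0,0.3,88],[0,0,0,0,0,0.2,88],[0,0,0,0,0,0,88]]]'
python3 - <<'E'
from h import *
go(.4435,.363,.070,83.5)
t=vision.grab_frame("top")[:,:,::-1];s=vision.grab_frame("scene")[:,:,::-1]
cv2.imwrite("pics/g1.png",np.hstack([crop(t,125,215,80,60,5),crop(s,395,190,80,60,5)]))
E
```

```text
clock: 4.9
eef_pos: [0.4436, 0.3617, 0.07]
ee_rot: [-3.141, 0.001, 1.457]
force: [0.1, 0.3, 0.6]
finger_gap: 0.0881
grip_force: 0.0
t 4.9 pos [0.4436 0.3617 0.07  ] rpy [-1.7997e+02  8.0000e-02  8.3470e+01] gap 0.0881 F [0.1 0.3 0.6]
turn [-0.    0.01 -0.01] shift [ 0.03 -0.01 -0.  ]
```

View pics/g1.png

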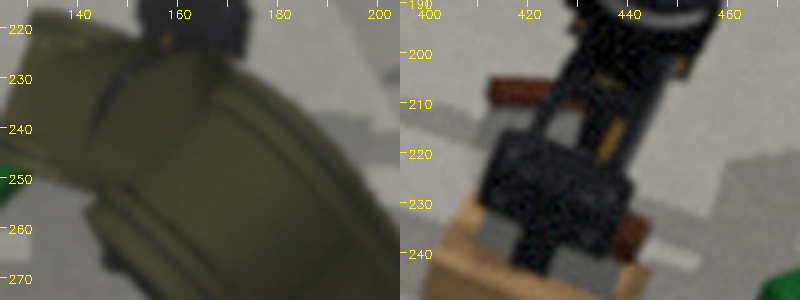

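The scene crop shows the gripper straddling the handle in the stand, with the front finger at (437,238) in front of the blade and the handle's end showing at (455,240). I'll close and lift.

```bash
python3 -m handwheel '[[[0,0,0,0,0,0,10],[0,0,0,0,0,0,10],[0,0,0,0,0,0,10],[0,0,0,0,0,0,10],[0,0,0,0,0,0,10],[0,0,0,0,0,0,10],[0,0,0,0,0,0,10],[0,0,0,0,0,0,10]]]'
python3 -m handwheel '[[[0,0,0,0,0,-0.2,10],[0,0,0,0,0,-0.3,10],[0,0,0,0,0,-0.4,10],[0,0,0,0,0,-0.5,10],[0,0,0,0,0,-0.6,10],[0,0,0,0,0,-0.6,10],[0,0,0,0,0,-0.6,10],[0,0,0,0,0,-0.6,10],[0,0,0,0,0,-0.6,10],[0,0,0,0,0,-0.1,10]]]'
python3 -c "
from h import *
go(.543,.037,.25,87.5)"
```

```text
clock: 5.8
eef_pos: [0.4436, 0.3627, 0.0704]
ee_rot: [-3.142, 0.0, 1.458]
force: [-0.0, 0.1, 0.7]
finger_gap: 0.0259
grip_force: 0.0
clock: 6.8
eef_pos: [0.4445, 0.3641, 0.254]
ee_rot: [3.138, -0.005, 1.457]
force: [0.3, 0.8, -2.5]
finger_gap: 0.0216
grip_force: 30.0
t 6.8 pos [0.4445 0.3641 0.254 ] rpy [179.78  -0.27  83.5 ] gap 0.0216 F [ 0.3  0.8 -2.5]
turn [ 0.04 -0.04 -0.67] shift [-8.06  2.82  0.1 ]
```

```bash
python3 -m handwheel '[[[0.04,-0.04,-0.67,0,0,0,10],[0,0,0,-0.4,0.14,0,10],[0,0,0,-0.8,0.28,0,10],[0,0,0,-0.8,0.28,0,10],[0,0,0,-0.8,0.28,0,10],[0,0,0,-0.8,0.28,0,10],[0,0,0,-0.8,0.28,0,10],[0,0,0,-0.8,0.28,0,10],[0,0,0,-0.8,0.28,0,10],[0,0,0,-0.8,0.28,0,10],[0,0,0,-0.8,0.28,0,10],[0,0,0,-0.46,0.16,0,10],[0,0,0,0,0,0,10],[0,0,0,0,0,0,10],[0,0,0,0,0,0,10]]]'
python3 - <<'E'
from h import *
go(.543,.037,.25,87.5)
s=vision.grab_frame("scene")[:,:,::-1]
cv2.imwrite("raw2.png",s)
cv2.imwrite("pics/g2.png",crop(s,250,130,110,110,5))
E
```

```text
clock: 8.3
eef_pos: [0.5417, 0.0376, 0.2512]
ee_rot: [-3.137, 0.003, 1.53]
force: [-0.6, 0.5, -2.8]
finger_gap: 0.0213
grip_force: 30.0
t 8.3 pos [0.5417 0.0376 0.2512] rpy [-1.7972e+02  1.7000e-01  8.7680e+01] gap 0.0213 F [-0.6  0.5 -2.8]
turn [-0.05  0.03  0.03] shift [-0.01  0.03  0.03]
```

View pics/g2.png

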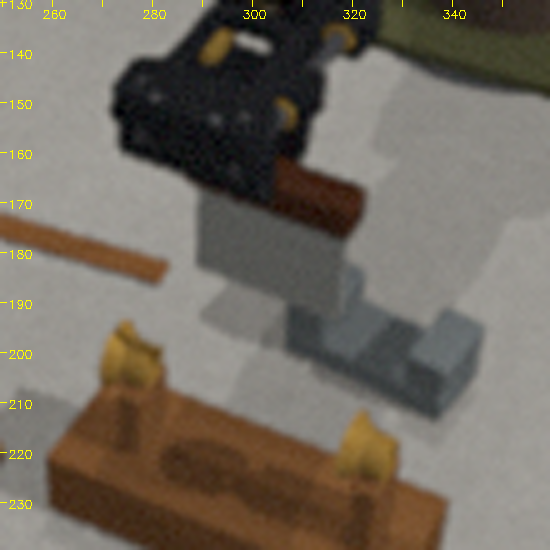

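The crop shows the scraper hanging upright in the gripper. Its blade's lower corners are at crop (197,263) and (342,315), which is raw (289,182) and (318,193), and the handle's end is at (366,188).

```bash
python3 - <<'E'
from m import T
from h import *
L=np.array([[.0025,-.04,-.071],[.0025,.04,-.071],[-.011,.045,.011],[.011,.045,-.011]])
uv=T([(197,263),(342,316),(367,188),(345,237)],250,130,5)
def P(p,L=L): # dy,dz,tilt about x, dx
    l=R.from_euler("zx",[np.radians(87.68-90),p[2]]).apply(L)
    return l+[.5417,.0376+p[0],.2622+p[1]]
print("nominal",proj("scene",P([0,0,0])).round(1).tolist(),"seen",uv.round(1).tolist())
r=least_squares(lambda p:(proj("scene",P(p))-uv).ravel(),[0,0,0]);print(r.x,r.fun.round(1))
r=least_squares(lambda p:(proj("scene",P([p[0],p[1],0]))-uv).ravel(),[0,0]);print(r.x,r.fun.round(1))
E
```

```text
block [0] [ 0.543   0.0372 -0.0387] yawdeg -2.21 res [ 0.   0.2  0.5  0.1  0.1 -0.2 -0.7 -0.1]
block [1] [ 0.5426  0.0368 -0.0525] yawdeg -3.01 res [ 0.9 -1.  -0.1  0.1 -0.5 -1.2 -0.3  0.7  0.1  1. ]
block [0, 1] [ 0.543   0.0368 -0.0446] yawdeg -2.55 res [ 0.2  0.   0.7  0.2  0.1 -0.1 -0.7 -0.3  0.9 -1.1  0.2  0.  -0.6 -0.9
 -0.1  0.6 -0.   1.3]
bush near,far [[ 0.53936012 -0.04510803  0.104     ]
 [ 0.54559892  0.09475289  0.104     ]] [[285.73993936 213.25789574]
 [244.37655938 211.75603934]]
scraper [0] [ 0.4431  0.3625 -0.112 ] yawdeg -6.42 res [ 0.5  0.1  0.1 -0.6 -0.8  0.3  0.1  0.1]
scraper [1] [ 0.4443  0.3668 -0.1542] yawdeg -8.83 res [-0.1 -2.1  1.4 -0.5  0.1  2.3 -1.5  0.4]
scraper [0, 1] [ 0.4433  0.3647 -0.1223] yawdeg -7.01 res [-0.1 -0.1 -0.6 -0.5 -1.5  0.4 -0.6 -0.  -1.1 -2.3  0.7 -1.5 -0.3  1.4
 -2.3  0.2]
rod [0] [ 0.5497 -0.3384 -0.1621] yawdeg -9.29 res [-1.6 -0.1  0.4  0.   0.5  0.1]
rod [1] [ 0.5471 -0.3365 -0.1736] yawdeg -9.95 res [ 0.2  0.1 -0.7 -0.   0.4 -0.1]
rod [0, 1] [ 0.5484 -0.3372 -0.1669] yawdeg -9.56 res [-1.9 -0.1  0.1  0.4  0.2  0.5  0.1  0.  -1.1  0.1 -0.1  0.1]
nominal [[287.3, 181.2], [316.0, 191.9], [322.6, 164.4], [318.0, 176.8]] seen [[289.0, 182.2], [318.0, 192.8], [323.0, 167.2], [318.6, 177.0]]
[ 0.0025988  -0.00319993  0.01690816] [-0.3  0.6 -0.7  0.3  0.5 -1.7  0.4  1. ]
[ 0.00316567 -0.00279124] [-0.5  0.2 -0.9  0.3  0.7 -1.5  0.6  1.1]
```

```bash
python3 -m handwheel '[[[-0.05,0.03,0.03,-0.06,0.06,0.3,10],[0,0,0,0,0,0.6,10],[0,0,0,0,0,0.6,10],[0,0,0,0,0,0.6,10],[0,0,0,0,0,0.6,10],[0,0,0,0,0,0.4,10],[0,0,0,0,0,0.2,10],[0,0,0,0,0,0.1,10],[0,0,0,0,0,0,10],[0,0,0,0,0,0,10]]]'
python3 - <<'E'
from h import *
go(.544,.035,.073,87.5)
s=vision.grab_frame("scene")[:,:,::-1]
t=vision.grab_frame("top")[:,:,::-1]
cv2.imwrite("pics/g3.png",np.hstack([crop(s,255,165,100,100,5),crop(t,230,180,60,100,5)]))
E
```

```text
clock: 9.35
eef_pos: [0.5453, 0.0335, 0.1161]
ee_rot: [3.139, 0.001, 1.525]
force: [0.1, 0.9, -1.7]
finger_gap: 0.0216
grip_force: 30.0
t 9.35 pos [0.5453 0.0335 0.1161] rpy [1.7986e+02 3.0000e-02 8.7370e+01] gap 0.0216 F [ 0.1  0.9 -1.7]
turn [ 0.02  0.   -0.02] shift [ 0.04 -0.04  1.08]
```

View pics/g3.png

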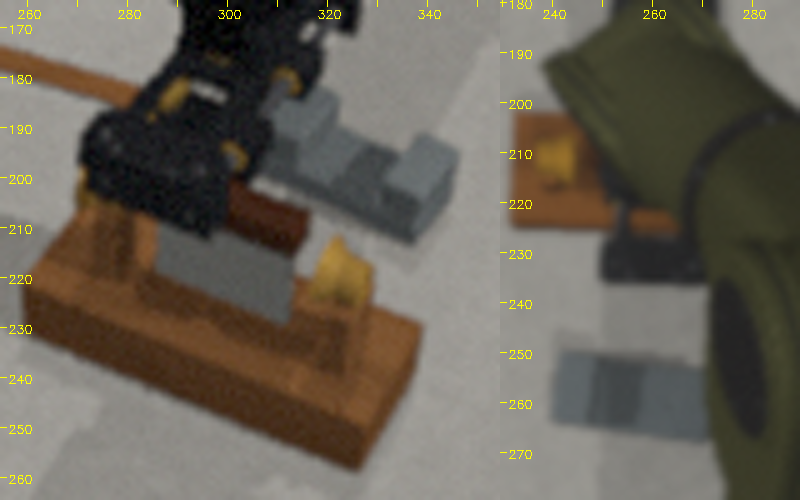

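The scene half of the crop shows the blade just above the block between the uprights, with its lower corner at crop (290,325). It looks centred, so I'll lower slowly and watch the force.

```bash
python3 -m handwheel '[[[0,0,0,0.04,-0.04,0.05,10],[0,0,0,0,0,0.1,10],[0,0,0,0,0,0.1,10],[0,0,0,0,0,0.1,10],[0,0,0,0,0,0,10]]]'; python3 -c "
from h import *
go(.544,.035,.073,87.5)"
```

```text
clock: 9.95
eef_pos: [0.5433, 0.0347, 0.1007]
ee_rot: [3.141, 0.001, 1.525]
force: [2.3, 0.6, -3.6]
finger_gap: 0.0216
grip_force: 30.0
t 9.95 pos [0.5433 0.0347 0.1007] rpy [1.7996e+02 6.0000e-02 8.7360e+01] gap 0.0216 F [ 2.3  0.6 -3.6]
turn [ 0.01  0.01 -0.02] shift [0.01 0.02 0.69]
```

```bash
python3 -m handwheel '[[[0,0,0,0,0.02,0.1,10],[0,0,0,0,0,0.1,10],[0,0,0,0,0,0.1,10],[0,0,0,0,0,0.1,10],[0,0,0,0,0,0.1,10],[0,0,0,0,0,0,10]]]'; python3 -c "
from h import *
go(.544,.035,.073,87.5)"
```

```text
clock: 10.55
eef_pos: [0.5438, 0.0347, 0.0807]
ee_rot: [3.141, 0.001, 1.525]
force: [0.2, 0.0, -2.6]
finger_gap: 0.0215
grip_force: 30.0
t 10.55 pos [0.5438 0.0347 0.0807] rpy [1.7999e+02 6.0000e-02 8.7360e+01] gap 0.0215 F [ 0.2  0.  -2.6]
turn [ 0.    0.01 -0.02] shift [0.01 0.   0.19]
```

```bash
python3 -m handwheel '[[[0,0,0,0,0,0.1,10],[0,0,0,0,0,0.05,10],[0,0,0,0,0,0.04,10],[0,0,0,0,0,0,10]]]'; python3 -m handwheel '[[[0,0,0,0,0,0.04,10],[0,0,0,0,0,0.02,10],[0,0,0,0,0,0,10]]]'
```

```text
clock: 10.95
eef_pos: [0.5441, 0.0347, 0.0736]
ee_rot: [3.141, 0.001, 1.525]
force: [0.3, -0.0, -1.4]
finger_gap: 0.0213
grip_force: 30.0
clock: 11.25
eef_pos: [0.5447, 0.0347, 0.0733]
ee_rot: [3.138, 0.002, 1.524]
force: [-3.5, -1.9, 14.7]
finger_gap: 0.0215
grip_force: 30.0
```

Contact came at TCP z 0.0735, which matches the slot floor. I'll ease off the push, let go and rise.

```bash
python3 -m handwheel '[[[0,0,0,0,0,-0.04,10],[0,0,0,0,0,0,60],[0,0,0,0,0,0,60],[0,0,0,0,0,0,60],[0,0,0,0,0,0,60],[0,0,0,0,0,0,60],[0,0,0,0,0,0,60],[0,0,0,0,0,-0.3,60],[0,0,0,0,0,-0.7,60],[0,0,0,0,0,-0.9,60],[0,0,0,0,0,-0.9,60],[0,0,0,0,0,-0.9,60],[0,0,0,0,0,0,60]]]'; python3 - <<'E'
from h import *
go(.5484,-.3372,.2,80.4)
print("spray base via scene", at_z("scene",[195*.7,258*.7],0), "top cap", at_z("top",[610*.7,288*.7],.2),at_z("top",[598*.7,293*.7],.15))
s=vision.grab_frame("scene")[:,:,::-1]
cv2.imwrite("pics/g4.png",np.hstack([crop(s,255,165,100,100,5)]))
E
```

```text
clock: 12.55
eef_pos: [0.5469, 0.0359, 0.2263]
ee_rot: [3.131, -0.001, 1.524]
force: [1.0, -0.3, 0.1]
finger_gap: 0.06
grip_force: 0.0
t 12.55 pos [0.5469 0.0359 0.2263] rpy [ 1.7939e+02 -8.0000e-02  8.7340e+01] gap 0.06 F [ 1.  -0.3  0.1]
turn [ 0.1  -0.02  1.16] shift [-9.19  1.59  0.66]
spray base via scene [ 0.570277  -0.5240094] top cap [ 0.56183156 -0.49878794] [ 0.55744859 -0.48541131]
```

View pics/g4.png

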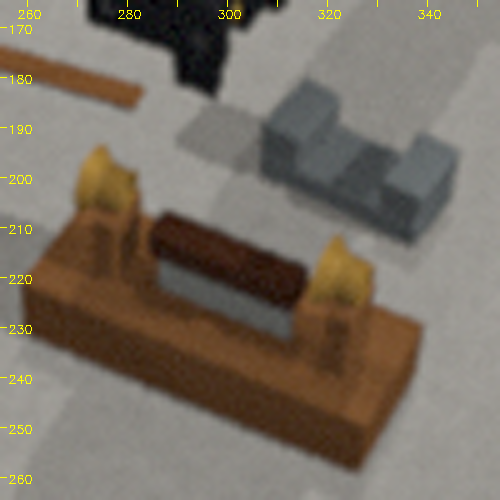

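The scraper sits level and home between the uprights: handle from crop (155,225) to (305,290), with about 25 mm of blade showing. Next is the rod.

```bash
python3 -m handwheel '[[[0.05,-0.01,0.58,0,0,0,60],[0.05,-0.01,0.58,0,0,0,60],[0,0,0,-0.5,0.09,0,60],[0,0,0,-0.9,0.155,0.05,60],[0,0,0,-0.9,0.155,0.05,60],[0,0,0,-0.9,0.155,0.05,60],[0,0,0,-0.9,0.155,0.05,60],[0,0,0,-0.9,0.155,0.05,60],[0,0,0,-0.9,0.155,0.05,60],[0,0,0,-0.9,0.155,0.05,60],[0,0,0,-0.9,0.155,0.05,60],[0,0,0,-0.9,0.155,0.05,60],[0,0,0,-0.6,0.11,0.05,60],[0,0,0,0,0,0,60],[0,0,0,0,0,0,60]]]'; python3 - <<'E'
from h import *
go(.5484,-.3372,.044,80.4)
E
```

```text
clock: 14.1
eef_pos: [0.5444, -0.338, 0.2004]
ee_rot: [-3.13, 0.002, 1.403]
force: [1.5, 0.0, -0.6]
finger_gap: 0.0596
grip_force: 0.0
t 14.1 pos [ 0.5444 -0.338   0.2004] rpy [-1.7934e+02  1.2000e-01  8.0370e+01] gap 0.0596 F [ 1.5  0.  -0.6]
turn [-0.11  0.02 -0.01] shift [0.04 0.1  3.91]
```

```bash
python3 -m handwheel '[[[0,0,0,0.02,0.02,0.6,60],[0,0,0,0,0,0.6,60],[0,0,0,0,0,0.6,60],[0,0,0,0,0,0.6,60],[0,0,0,0,0,0.6,60],[0,0,0,0,0,0.4,60],[0,0,0,0,0,0.3,60],[0,0,0,0,0,0.2,60],[0,0,0,0,0,0,60],[0,0,0,0,0,0,60]]]'; python3 - <<'E'
from h import *
go(.5484,-.3372,.044,80.4)
s=vision.grab_frame("scene")[:,:,::-1]
cv2.imwrite("pics/g5.png",np.hstack([crop(s,160,135,110,100,5)]))
E
```

```text
clock: 15.1
eef_pos: [0.5452, -0.3384, 0.0463]
ee_rot: [-3.133, 0.004, 1.403]
force: [-0.0, 0.4, 0.4]
finger_gap: 0.06
grip_force: 0.0
t 15.1 pos [ 0.5452 -0.3384  0.0463] rpy [-179.53    0.22   80.39] gap 0.06 F [-0.   0.4  0.4]
turn [-0.08  0.04 -0.  ] shift [0.04 0.07 0.06]
```

View pics/g5.png

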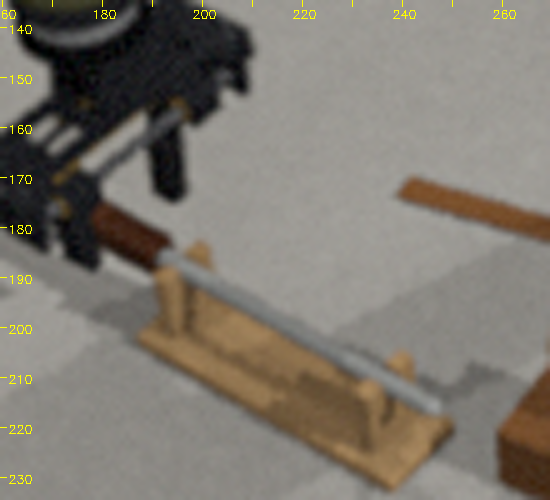

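The crop shows the fingertips at (80,268) and (170,198). Their midpoint (125,233) falls on the rod handle's centre, so I'll level, close and check.

```bash
python3 -m handwheel '[[[-0.08,0.04,0,0.04,0.05,0.05,60],[0,0,0,0,0,0,10],[0,0,0,0,0,0,10],[0,0,0,0,0,0,10],[0,0,0,0,0,0,10],[0,0,0,0,0,0,10],[0,0,0,0,0,0,10],[0,0,0,0,0,0,10],[0,0,0,0,0,0,10],[0,0,0,0,0,0,10],[0,0,0,0,0,0,10]]]'; python3 - <<'E'
from h import *
go(.5484,-.3372,.2,80.4)
E
```

```text
clock: 16.25
eef_pos: [0.5473, -0.3372, 0.0438]
ee_rot: [3.142, -0.001, 1.403]
force: [1.7, -0.1, 0.4]
finger_gap: 0.0212
grip_force: 29.9
t 16.25 pos [ 0.5473 -0.3372  0.0438] rpy [ 1.800e+02 -3.000e-02  8.039e+01] gap 0.0212 F [ 1.7 -0.1  0.4]
turn [ 0.   -0.01 -0.  ] shift [ 0.    0.03 -3.91]
```

```bash
python3 -m handwheel '[[[0,0,0,0,0,-0.1,10],[0,0,0,0,0,-0.2,10],[0,0,0,0,0,-0.3,10],[0,0,0,0,0,-0.3,10],[0,0,0,0,0,-0.2,10],[0,0,0,0,0,-0.13,10],[0,0,-0.3,0,0,0,10],[0,0,-0.4,0,0,0,10],[0,0,-0.47,0,0,0,10],[0,0,0,0,0,0,10]]]'; python3 - <<'E'
from h import *
go(.5283,-.3098,.0928,87.4)
E
```

```text
clock: 17.25
eef_pos: [0.5464, -0.3371, 0.0923]
ee_rot: [-3.14, -0.001, 1.527]
force: [-0.9, -0.0, -0.9]
finger_gap: 0.0214
grip_force: 29.9
t 17.25 pos [ 0.5464 -0.3371  0.0923] rpy [-1.7989e+02 -7.0000e-02  8.7480e+01] gap 0.0214 F [-0.9 -0.  -0.9]
turn [-0.02 -0.01  0.01] shift [ 0.66 -0.48 -0.01]
```

```bash
python3 -m handwheel '[[[0,0,0,0.1,-0.1,0,10],[0,0,0,0.2,-0.15,0,10],[0,0,0,0.2,-0.15,0,10],[0,0,0,0.16,-0.08,0,10],[0,0,0,0,0,0,10],[0,0,0,0,0,0,10]]]'; python3 - <<'E'
from h import *
go(.5283,-.3098,.0928,87.4)
s=vision.grab_frame("scene")[:,:,::-1]; t=vision.grab_frame("top")[:,:,::-1]
cv2.imwrite("pics/g6.png",np.vstack([crop(s,180,155,160,80,5),crop(t,230,195,160,35,5)]))
E
```

```text
clock: 17.85
eef_pos: [0.5291, -0.3098, 0.0931]
ee_rot: [-3.141, -0.0, 1.526]
force: [0.4, -0.5, 0.1]
finger_gap: 0.0215
grip_force: 29.9
t 17.85 pos [ 0.5291 -0.3098  0.0931] rpy [-1.7997e+02 -2.0000e-02  8.7440e+01] gap 0.0215 F [ 0.4 -0.5  0.1]
turn [-0.   -0.    0.01] shift [-0.   -0.02  0.01]
```

View pics/g6.png

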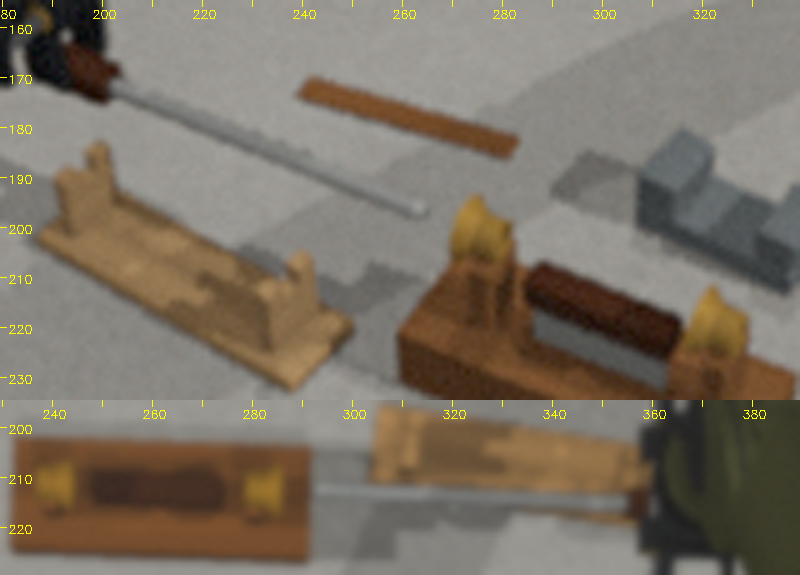

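The scene half shows the tip at crop (425,211) and the root at (115,83). In the top half the tip is at (318,489), with the bushings at (265,491) and (55,485).

```bash
python3 - <<'E' | grep -v res
from m import T
from h import *
top=lambda l:T(l,230,195,5,0,400); sc=lambda l:T(l,180,155,5)
for n,l in (("tip",(318,489)),("root",(628,503)),("nearB",(265,491)),("farB",(55,485))): print(n,at_z("top",top([l])[0],.104).round(4))
d=np.array([np.sin(np.radians(2.56)),np.cos(np.radians(2.56)),0]); p=np.array([.5291,-.3098,.1041])
print("expect scene tip,root",proj("scene",[p+.24*d,p+.03*d]).round(1).tolist(),"seen",sc([(425,211),(115,83)]).round(1).tolist(),"exp top",proj("top",[p+.24*d,p+.03*d]).round(1).tolist(),top([(318,489),(628,503)]).round(1).tolist())
def f(x): return np.concatenate([proj("scene",x)[0]-sc([(425,211)])[0],proj("top",x)[0]-top([(318,489)])[0]])
r=least_squares(f,p+.24*d); print("tip 3d",r.x.round(4),r.fun.round(1),"expected",(p+.24*d).round(4))
E
```

```text
-0.1  0.6 -0.   1.3]
bush near,far [[ 0.53936012 -0.04510803  0.104     ]
 [ 0.54559892  0.09475289  0.104     ]] [[285.73993936 213.25789574]
 [244.37655938 211.75603934]]
 -2.3  0.2]
tip [ 0.5421 -0.0704]
root [ 0.5308 -0.2805]
nearB [ 0.541  -0.0345]
farB [0.5462 0.1075]
expect scene tip,root [[264.9, 196.2], [202.2, 171.3]] seen [[264.6, 196.8], [202.6, 171.2]] exp top [[293.1, 213.1], [355.0, 215.3]] [[293.2, 212.4], [355.2, 215.2]]
tip 3d [ 0.542  -0.0701  0.1037] [-0.1 -0.  -0.1  0. ] expected [ 0.5398 -0.07    0.1041]
```

```bash
python3 -m handwheel '[[[0,0,0,0.1,-0.02,0,10],[0,0,0,0.25,0,0,10],[0,0,0,0.25,0,0,10],[0,0,0,0.25,0,0,10],[0,0,0,0.25,0,0,10],[0,0,0,0.25,0,0,10],[0,0,0,0.1,0,0,10],[0,0,0,0,0,0,10]]]'; python3 - <<'E'
from h import *
go(.5403-.046*.0454,-.0451-.046,.0928,87.4)
E
```

```text
clock: 18.75
eef_pos: [0.531, -0.2509, 0.093]
ee_rot: [-3.141, -0.001, 1.527]
force: [-0.4, 0.1, -1.3]
finger_gap: 0.0216
grip_force: 29.9
t 18.75 pos [ 0.531  -0.2509  0.093 ] rpy [-1.7996e+02 -6.0000e-02  8.7500e+01] gap 0.0216 F [-0.4  0.1 -1.3]
turn [-0.01 -0.01  0.02] shift [4.   0.   0.01]
```

```bash
python3 -m handwheel '[[[0,0,0,0.2,0,0,10],[0,0,0,0.4,0,0,10],[0,0,0,0.4,0,0,10],[0,0,0,0.4,0,0,10],[0,0,0,0.4,0,0,10],[0,0,0,0.2,0,0,10],[0,0,0,0,0,0,10]]]'; python3 - <<'E'
from h import *
go(.5403-.046*.0454,-.0451-.046,.0928,87.4)
E
python3 -m handwheel '[[[0,0,0,0.2,0,0,10],[0,0,0,0.2,0,0,10],[0,0,0,0.2,0,0,10],[0,0,0,0.2,0,0,10],[0,0,0,0.2,0,0,10],[0,0,0,0,0,0,10]]]'; python3 - <<'E'
from h import *
go(.5403-.046*.0454,-.0451-.046,.0928,87.4)
E
```

```text
clock: 19.45
eef_pos: [0.5347, -0.1696, 0.0931]
ee_rot: [-3.141, -0.002, 1.529]
force: [-0.4, 1.0, -0.1]
finger_gap: 0.0217
grip_force: 29.9
t 19.45 pos [ 0.5347 -0.1696  0.0931] rpy [-1.7997e+02 -1.0000e-01  8.7610e+01] gap 0.0217 F [-0.4  1.  -0.1]
turn [-0.01 -0.02  0.04] shift [ 1.96 -0.    0.01]
clock: 20.05
eef_pos: [0.5364, -0.1301, 0.0931]
ee_rot: [-3.141, -0.002, 1.528]
force: [-0.3, -0.2, -0.4]
finger_gap: 0.0217
grip_force: 29.9
t 20.05 pos [ 0.5364 -0.1301  0.0931] rpy [-1.7997e+02 -1.1000e-01  8.7550e+01] gap 0.0217 F [-0.3 -0.2 -0.4]
turn [-0.   -0.02  0.02] shift [0.98 0.   0.01]
```

```bash
python3 -m handwheel '[[[0,0,0,0.2,0,0,10],[0,0,0,0.2,0,0,10],[0,0,0,0.2,0,0,10],[0,0,0,0.2,0,0,10],[0,0,0,0.15,0,0,10],[0,0,0,0,0,0,10],[0,0,0,0,0,0,10]]]'; python3 - <<'E'
from h import *
go(.5403-.046*.0454,-.0451-.046,.0928,87.4)
s=vision.grab_frame("scene")[:,:,::-1]; t=vision.grab_frame("top")[:,:,::-1]
cv2.imwrite("pics/g7.png",np.vstack([crop(s,230,150,130,80,6),cv2.copyMakeBorder(crop(t,215,195,90,35,6),0,0,0,240,0)]))
E
```

```text
clock: 20.75
eef_pos: [0.5378, -0.0941, 0.093]
ee_rot: [-3.141, -0.0, 1.526]
force: [-0.3, -0.9, -0.4]
finger_gap: 0.0216
grip_force: 29.9
t 20.75 pos [ 0.5378 -0.0941  0.093 ] rpy [-1.7995e+02 -2.0000e-02  8.7420e+01] gap 0.0216 F [-0.3 -0.9 -0.4]
turn [-0.01 -0.    0.  ] shift [0.08 0.01 0.01]
```

View pics/g7.png

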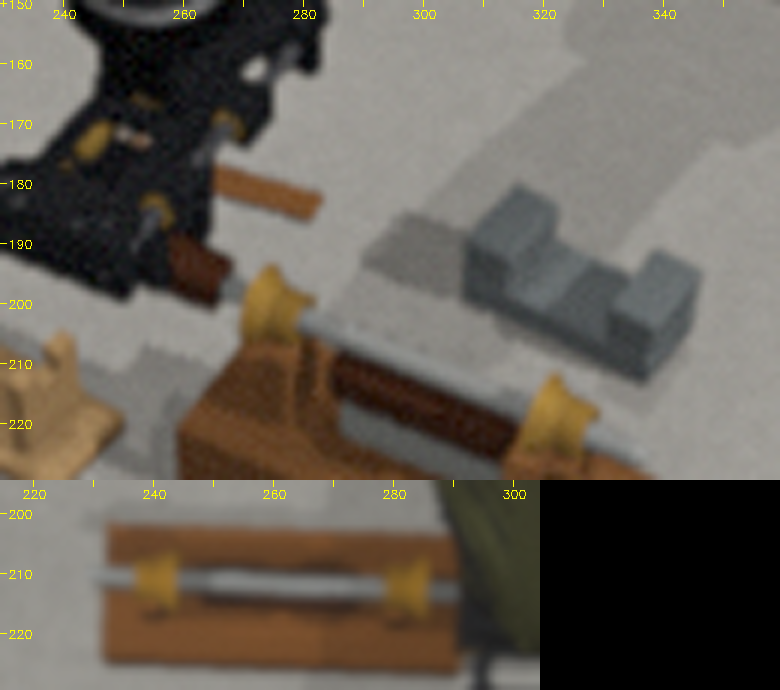

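The rod passes through both bushings over the scraper, and its tip at top crop (95,577) stands about 25 mm clear of the far bushing, whose end is at (136,580). I'll add a few millimetres, settle and hand in.

```bash
python3 -m handwheel '[[[0,0,0,0.07,0,0,10],[0,0,0,0.05,0,0,10],[0,0,0,0,0,0,10],[0,0,0,0,0,0,10],[0,0,0,0,0,0,10]]]' && python3 -c "
from cell import close_job
print(close_job())"
```

```text
clock: 21.35
eef_pos: [0.538, -0.0894, 0.093]
ee_rot: [-3.141, -0.001, 1.526]
force: [0.1, 0.0, -0.6]
finger_gap: 0.0218
grip_force: 29.9
the job is handed in; nothing more can be done
None
```

The scraper is fully home in the bushed block's slot, and the rod runs through both bushings over it with its tip about 30 mm past the far one. The gripper still holds the rod, and the job was handed in at 21 s.

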